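# Free the portion scale and tare it for an empty tray

## Robot

A 6-joint arm with a two-finger parallel gripper is mounted at the origin on a cart in front of the work surface, level with it; the furniture and walls round the work are solid. World frame = base frame: x ahead of the robot, y to its left, z up, the work surface at z = 0. Lengths are in m, angles in degrees, forces in N, time in s.
With the tool pointing down it reaches from about 0.3 to 0.75 m from the base axis. Payload 8.5 kg.
Tool frame: the origin (TCP) lies midway between the tips of the shut fingers; the grasp point (between the pads) lies 19 mm behind it; z points along the fingers, y is the line along which they close (so a half turn about z gives the same grasp; the last joint's range is limited). The gripper opens to 85 mm and grips with 20 to 120 N. Pads are 22 mm wide; open, the fingers measure 114 mm over their backs; the gripper's body (76 mm by 85 mm) begins 54 mm behind the grasp point. The pads swing forward as they close: fully open they stand 13 mm farther back than shut.
Start: joints at [-80.804, 21.807, 74.336, -0, 83.858, -12.336], TCP at [0.202, -0.512, 0.231] pointing down, gripper open.
Joint ranges: [-178.18, 178.18], [-50.72, 133.34], [12.68, 142.11], [-81.47, 261.47], [9.98, 163.14], [-165.26, 165.26]. Speed limits (degrees/s): [136.94, 136.94, 180, 180, 180, 180].

## Interface

Orientations are given as a 3x3 rotation matrix whose columns are the frame's x, y, z axes.
In Python, from rig import env, get_image, close_job gives the robot as it stands.
- The arm moves only by the tool step_arm, never from a script. Its argument "targets" is a list of rows, each a list of 2 entries, a list of its own where there are three numbers: the shift along the tool's x, y, z as a fraction of full scale, then the turn, a rotation vector about the tool's x, y, z as a fraction of full scale. In form: [[[x, y, z], [wx, wy, wz]], ...]. A call has 1 to 10 rows; each row is the pose to reach, as a shift and turn from the pose commanded when the call began, along the tool's axes at that moment; what a row does not reach only later rows make up. Full scale, the value 1, is 0.3 m for a shift and 45 degrees for a turn. A row lasts 1/12 s, in which the tool goes at most 41.7 mm and 7.16 degrees, less where a joint would pass 70% of its speed; a pose out of reach is approached as far as the arm can. A call with a number of a shift or a turn outside -1 to 1 is refused whole. A call with a gripper value outside its range is refused whole. "jaw" is the finger opening in mm, from 0 to 85.4, set as the call begins (left out, the last holds). The fingers move at their own pace and stop on an object; "grip_force" is the grip in N (left out, the last holds). Time passes only in rows, so rows that repeat a pose let the fingers close. It gives the time, the measured TCP pose, the force, the opening and the grip force at its end, in the units of the state.
- env.observe(): the state, without advancing time (a new reading comes with each control period).
- get_image(name): name is "side" or "top" or "wrist"; returns a dict with "img" (384x512x3 uint8, red, green, blue), "z_map" (384x512 float32, m along the optical axis (not along the pixel's ray), 0 where there is no reading), "intrinsics" (3x3 intrinsics, pixels), "rvec" (rotation vector, rad) and "tvec" (3), from world to camera coordinates, as OpenCV has them. Camera axes: x right, y down, z forward; pixel columns grow to the right and rows downward; lengths in m; the calibration is good to about 2 mm. The wrist camera is an equidistant fisheye: a pixel r from the principal point sees the ray r / f radians off the axis. A picture is of the moment at which its call begins.
- close_job(): hands the job in; it is judged then, once.
The state is a dict: "time_s": time; "q": joint angles; "qvel": joint speeds; "joint_efforts": joint torques, N m; "position": TCP position; "tool_rot": TCP orientation; "ft_force": force on the tool from outside, world axes, zero at the start; "wrist_torque": the same for the moment, N m; "grip_width": finger opening in m; "gripper_force": force on a finger pad.
Only numpy, scipy, OpenCV 4.12 (cv2) and the standard library are available. Lean on these libraries where they do the work, as an engineer would, in place of code of your own. Each camera call takes 0.05 s, during which the arm holds its last target. There are 200 camera calls.

## Task

The dial scale on the packing counter is still locked, with an empty black tray standing on its pan. With a fingertip push the red-knobbed lock lever all the way over from the red dot to the green dot so that the pan floats, then, once the pointer has come to rest, push round one of the pegs on the tare ring until the ring's red zero triangle stands right at the pointer's tip. Only push: leave the tray on the pan and the things round the scale where they are.

Things in the scene. Friction and masses are not known exactly. Their poses are not given: they have to be found in the camera images.
- scale: off-white spring dial scale, fixed, 310 x 190 mm, 115 mm high without its pegs; sloped round dial towards the robot, low pan behind it. Origin on the counter straight below the dial's centre; own x points to the back (dial to pan), y to the worker's left, z up. Pan 150 x 200 mm, centred 153 mm behind the origin, floor 61 mm up. The lock lever's upright pivot is at x +85, y -82 mm.
- dial_center (a point): centre of the dial on the ring's axis, at the foot of the ring, 72 mm above the counter. The face slopes 30 degrees from level, far edge higher; its axis leans towards the worker (direction -0.5, 0, 0.866 in the scale's frame). Lens surface 12 mm, bezel top 13.5 mm above this point along the axis; bezel radius 78 mm.
- tare_ring (a joint): turn of the tare ring (bezel, clear lens and white card with 50 marks of 5 g, all in one), rad, growing clockwise as the worker sees the dial; 0 = red zero triangle at the top (far side), pi/2 = at the worker's right. Light friction (about 1.2 N at a peg), stays where it is left, free from -pi to pi; starts at -0.9 to -0.15.
- zero_mark (a point): inner tip of the red zero triangle on the card of the tare ring, 58 mm from the axis; turns with the ring.
- zero_peg (a point): the black finger peg of the tare ring that stands beside the zero triangle: 12 mm thick, upright on the ring (along the dial axis), 85 mm from the axis; this point is 25 mm above the dial centre's plane, the peg's round top at 35 mm. Three more such pegs stand every 90 degrees round the ring.
- pointer_tip (a point): tip of the black pointer under the lens, 58 mm from the axis. While the scale is locked it stands at the top (far side) of the dial; when the lock is off it swings clockwise to the tray's weight, about 0.7 to 1.4 rad, and rests within about 1 s. The lens covers it: it cannot be touched.
- pointer (a joint): angle of the pointer, rad, clockwise from the top of the dial, same sense and zero as tare_ring. It is geared to the pan: pressing on the pan moves it.
- lock_lever (a joint): lock lever, rad: 0 = locked (points to the near right, along -0.5, -0.866 in the scale's x, y, at the red dot), 1.05 = free, against its stop (far right, at the green dot); it swings level, counter-clockwise seen from above, and stays where it is left (about 0.6 N at the knob).
- lever_post (a point): finger post at the end of the lock lever, 85 mm from the pivot, on the right of the scale: black post 13 mm thick with a red ball knob of 18 mm; this point is 65 mm above the counter, the knob's top 81 mm, the flat lever 40 to 45 mm, the white flange below it up to 36 mm.
- tray: empty black food tray, 130 x 190 x 30 mm, light, standing loose on the pan; origin under the middle of its bottom.
- salt_shaker: salt shaker, 44 mm round and 90 mm tall, stands loose to the left of the scale; origin under its foot.
- marker: blue and white marker pen, 135 mm long, 17 mm thick, lies loose on the left of the scale; origin under its middle.

How it is judged (in metres and radians):
On the way, in this order (a step that is already met when the one before it is completed fails the run):
1. the lock lever is at its free stop and the pointer has swung to the tray's weight (value of joint lock_lever above 0.95 rad and value of joint pointer above 0.5 rad), for 0.2 s.
2. the zero triangle stands at the pointer's tip (distance between pointer_tip and zero_mark below 0.004 m), for 0.3 s.
At the end, for the whole second after the job is handed in: The lock lever is at its free stop (over 0.95 rad), the tray still stands on the pan (within 20 mm of its start), the pointer rests at the tray's weight and the tip of the red zero triangle is within 4 mm (about half a mark) of the pointer's tip; shaker and marker within 30 mm of their starts (all of step 1 and distance between pointer_tip and zero_mark below 0.004 m and value of joint tare_ring above 0.5 rad and distance of tray from where it was at the start of the episode below 0.02 m and velocity of joint tare_ring between -0.05 and 0.05 rad/s and velocity of joint pointer between -0.1 and 0.1 rad/s and distance of each of salt_shaker, marker from where it was at the start of the episode below 0.03 m); the robot touches nothing.
It fails at once if the tray is lifted, knocked or carried (moved more than 20 mm) (distance of tray from where it was at the start of the episode above 0.02 m).
It fails at once if the salt shaker is pushed away or picked up (moved more than 30 mm) (distance of salt_shaker from where it was at the start of the episode above 0.03 m).
It fails at once if the marker pen is pushed away or picked up (moved more than 30 mm) (distance of marker from where it was at the start of the episode above 0.03 m).
It also fails if it takes over 58 s, if anything falls off the work surface, if the arm or the gripper's body presses on something with over 40 N, if the wrist force passes 120 N, or if a joint passes its speed limit or range.

## Working session

There is one attempt and no reset: what is moved stays moved. The work goes in short steps, Python scripts to look and compute and a tool call to move; the robot and the scene stay as the last step left them, time stands still between calls to the robot, and variables do not carry over. Pictures are saved under pics/ and viewed, at most 10 in all, crops included, and the job is handed in when it is done.

Besides the shell and the picture viewer there is one more tool, called after ">>>" in YAML: its name, and indented under it one key for each argument. step_arm: Moves the arm, as the interface text tells. Its arguments: {"type":"object","properties":{"targets":{"type":"array","items":{"type":"array"}},"jaw":{"type":"number"},"grip_force":{"type":"number"}},"required":["targets"]}

```bash
ls; mkdir -p pics; cat > h.py <<'E'
import numpy as np, cv2
from rig import env, get_image, close_job
def cam(n):
    d=get_image(n); R=cv2.Rodrigues(np.array(d["rvec"],float))[0]; t=np.array(d["tvec"],float).ravel()
    return d["img"],d["z_map"],np.array(d["intrinsics"]),R,t
def pts(z,K,R,t):
    v,u=np.mgrid[:z.shape[0],:z.shape[1]]
    c=np.stack([(u-K[0,2])/K[0,0]*z,(v-K[1,2])/K[1,1]*z,z],-1)
    return (c-t)@R
def ray(u,v,K,R,t):
    o=-R.T@t; d=R.T@np.array([(u-K[0,2])/K[0,0],(v-K[1,2])/K[1,1],1.]); return o,d
def save(n,im): cv2.imwrite("pics/"+n,cv2.cvtColor(im,cv2.COLOR_RGB2BGR))
E
python3 - <<'E'
from h import *
for n in("top","side"):
    im,z,K,R,t=cam(n); save(n+"0.png",im); print(n,K.round(1).tolist(),(-R.T@t).round(3),R.round(2).tolist())
print(env.observe())
E
```

```text
pics
top [[360.2, 0.0, 251.6], [0.0, 360.2, 195.0], [0.0, 0.0, 1.0]] [0.4   0.03  0.932] [[-0.02, -1.0, -0.04], [-0.99, 0.03, -0.16], [0.16, 0.04, -0.99]]
side [[365.0, 0.0, 254.7], [0.0, 365.0, 190.0], [0.0, 0.0, 1.0]] [0.254 0.732 0.52 ] [[-0.93, -0.38, -0.01], [-0.17, 0.44, -0.88], [0.34, -0.81, -0.47]]
{'time_s': 0.1, 'q': array([-8.08047073e+01,  2.18370336e+01,  7.43787256e+01, -6.72237811e-05,
        8.38581918e+01, -1.23375266e+01]), 'qvel': array([-0.0386682 , -0.04284161, -0.0805534 ,  0.0245517 ,  0.04035936,
        0.10423647]), 'joint_efforts': array([ 4.17670584e-03, -4.49216080e+01, -2.31658369e+01, -1.67831595e-04,
        3.63126026e-03,  1.39448406e-05]), 'position': array([ 0.20180835, -0.51135951,  0.23078434]), 'tool_rot': array([[ 9.30207463e-01,  3.67034102e-01, -2.07403758e-04],
       [ 3.67034058e-01, -9.30206631e-01,  1.27391641e-03],
       [ 2.74642414e-04, -1.26113079e-03, -9.99999167e-01]]), 'ft_force': array([ 1.023238  , -0.739793  , -0.85985541]), 'wrist_torque': array([ 0.00646875, -0.01796002, -0.03067282]), 'gripper_force': 0.0, 'grip_width': 0.08525992179674764}
```

View pics/top0.png

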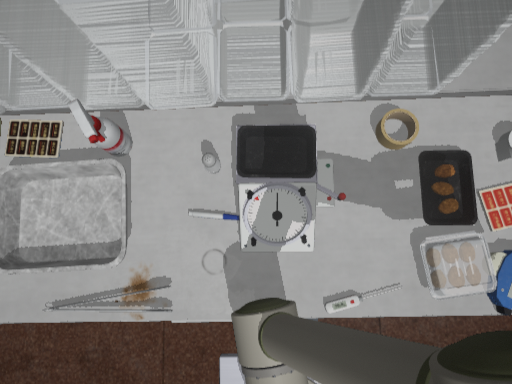

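View pics/side0.png

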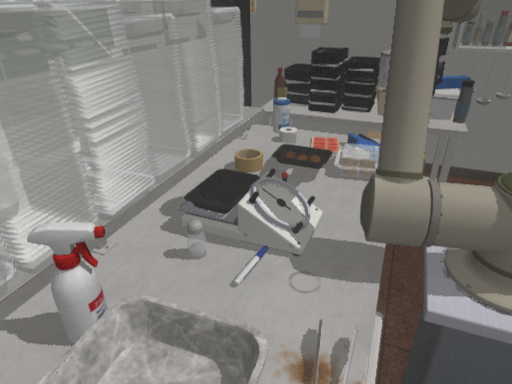

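The top view shows the dial at about (277,213), the red-knobbed lever at (342,196), and the dots at about (329,198) and (328,165). The side view shows the pegs and, to the left, the shaker and marker. Next I'll measure the scale's pose.

```bash
python3 - <<'E'
from h import *
im,z,K,R,t=cam("top"); P=pts(z,K,R,t)
save("crop0.png",cv2.resize(im[110:260,180:380],(800,600),interpolation=cv2.INTER_CUBIC))
v,u=np.mgrid[:384,:512]
# dial card/lens plane
m=((u-277)**2+(v-213)**2<24**2); A=P[m]; 
c=A.mean(0)
for _ in range(5):
    n=np.linalg.svd(A-c)[2][2]; n*=np.sign(n[2]); r=(P[m]-c)@n; A=P[m][abs(r)<.004]; c=A.mean(0)
print("plane n",n,"tilt",np.degrees(np.arccos(n[2])),"yaw",np.degrees(np.arctan2(-n[1],-n[0])),"c",c,len(A),m.sum())
hsv=cv2.cvtColor(im,cv2.COLOR_RGB2HSV).astype(int)
def comps(mask,name):
    k,l,s,ce=cv2.connectedComponentsWithStats(mask.astype(np.uint8))
    for i in range(1,k):
        if s[i,4]>=3: print(name,ce[i].round(1),s[i].tolist(),np.median(P[l==i],0).round(4),P[l==i][:,2].max().round(3))
roi=(u>235)&(u<360)&(v>120)&(v<255)
comps(roi&((hsv[...,0]<8)|(hsv[...,0]>172))&(hsv[...,1]>110)&(hsv[...,2]>70),"red")
comps(roi&(hsv[...,0]>40)&(hsv[...,0]<85)&(hsv[...,1]>60),"green")
comps(roi&(hsv[...,2]<60)&(v>178),"black")
comps(roi&(hsv[...,2]<75)&(v<180),"tray")
E
```

```text
plane n [-0.50220911  0.01123551  0.86467322] tilt 30.154588314076367 yaw -1.2816177716730892 c [0.49177623 0.00479837 0.07703888] 1721 1789
red [341.9 195.8] [339, 193, 7, 7, 34] [ 0.5281 -0.1501  0.0781] 0.082
red [256.5 198.1] [255, 197, 4, 3, 8] [0.5263 0.0521 0.0975] 0.101
red [329. 198.] [328, 197, 3, 3, 9] [ 0.5303 -0.1271  0.0365] 0.039
green [327.7 165. ] [327, 164, 3, 3, 7] [ 0.6146 -0.1292  0.0363] 0.039
black [301.9 191.5] [299, 188, 6, 8, 35] [ 0.5345 -0.0511  0.128 ] 0.137
black [249.7 194.5] [248, 191, 6, 8, 32] [0.5321 0.0662 0.1247] 0.932
black [276.9 213.1] [273, 194, 9, 32, 87] [0.4874 0.0049 0.08  ] 0.108
black [338.3 198.7] [338, 198, 2, 2, 3] [ 0.5244 -0.1451  0.0573] 0.07
black [303.8 238.3] [302, 235, 4, 8, 22] [ 0.4318 -0.0571  0.0663] 0.075
black [253.2 241.5] [251, 238, 5, 8, 28] [0.4266 0.064  0.065 ] 0.073
tray [276.4 151.3] [237, 125, 80, 53, 4021] [6.463e-01 5.000e-04 6.380e-02] 0.932
```

View pics/crop0.png

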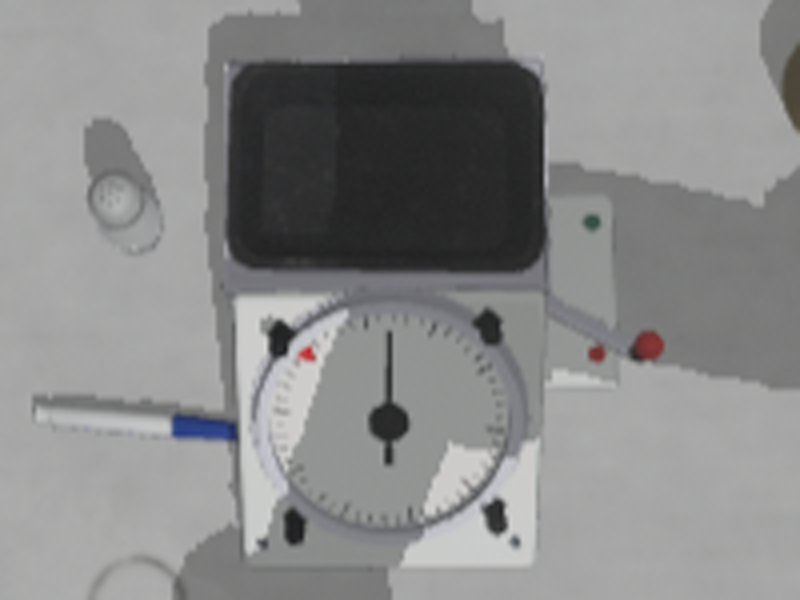

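Crop: the red triangle is at upper left, px (256,198), beside its peg. The pointer is at the top and the lever is at the red dot. I'll compute the pose and write a move helper.

```bash
cat >> h.py <<'E'
from scipy.spatial.transform import Rotation as Ro
YAW=np.radians(-1.3); n0=np.array([-.5*np.cos(YAW),-.5*np.sin(YAW),.866])
S=np.array([[np.cos(YAW),-np.sin(YAW),0],[np.sin(YAW),np.cos(YAW),0],[0,0,1]])
O=np.array([.488,.0045,0])
def W(p): return O+S@np.array(p,float)
def dialp(a,r,h): # clockwise angle a from top
    return W(np.array([0,0,.072])+r*np.cos(a)*np.array([.866,0,.5])+r*np.sin(a)*np.array([0,-1,0])+h*np.array([-.5,0,.866]))
def delta(pos,rot,p0=None,R0=None):
    s=env.observe(); p0=s["position"] if p0 is None else p0; R0=s["tool_rot"] if R0 is None else R0
    return (R0.T@(np.array(pos)-p0)/.3).round(3).tolist(),(np.degrees(Ro.from_matrix(R0.T@rot).as_rotvec())/45).round(3).tolist()
DOWN=S@np.diag([1.,-1,-1])
TILT=S@np.array([[.866,0,.5],[0,-1,0],[.5,0,-.866]])
E
python3 - <<'E'
from h import *
im,z,K,R,t=cam("top")
def onplane(u,v,p,n):
    o,d=ray(u,v,K,R,t); return o+d*((p-o)@n/(d@n))
c=np.array([.49178,.0048,.07704])
hub=onplane(277.1,215.5,c,n0); h=(hub[2]-.072)/.866; print("hub",hub,h,"O",hub[:2]-h*n0[:2])
for h in (0,.035): print([onplane(u,v,dialp(0,0,h),n0).round(4).tolist() for u,v in((277.1,215.5),)], dialp(0,0,h))
# knob
kn=onplane(341.9,195.8,np.array([0,0,.076]),np.array([0,0,1.])); print("knob",kn,"pred",W([.0425,-.1556,.076]))
for px in ((301.9,190),(249.7,193),(303.8,237),(253.2,240)):
    q=S.T@(onplane(*px,dialp(0,0,.032),n0)-dialp(0,0,.032)); a=np.arctan2(-q[1],q@[.866,0,.5]); print("peg",a,np.linalg.norm(q))
q=S.T@(onplane(256.5,198.1,c,n0)-hub); print("tri",np.arctan2(-q[1],q@[.866,0,.5]),np.linalg.norm(q))
P0=W([-.002,-.162,.231]); print(P0,delta(P0,DOWN))
E
```

```text
hub [0.4863891  0.00469866 0.0739296 ] 0.0022281740773153194 O [0.4875029  0.00467339]
[[0.4867, 0.0046, 0.0712]] [0.488  0.0045 0.072 ]
[[0.4828, 0.0058, 0.1094]] [0.4705045  0.00489703 0.10231   ]
knob [ 0.5288337  -0.15082672  0.076     ] pred [ 0.52695891 -0.15202416  0.076     ]
peg 0.6255997351043353 0.09212164097680521
peg -0.740101673535167 0.09289608166430906
peg 2.177709406110992 0.07488893962488986
peg -2.2903379445218794 0.07620474109621377
tri -0.8211715274591017 0.06604428876801592
[ 0.48232517 -0.15741293  0.231     ] ([1.303, -0.755, 0.001], [-0.001, -0.0, 0.507])
```

>>> step_arm:
  targets:
    - [[0.65,-0.38,0],[0,0,0.25]]
    - [[0.65,-0.38,0],[0,0,0.25]]
    - [[0.65,-0.38,0],[0,0,0.25]]
    - [[0.65,-0.38,0],[0,0,0.25]]
    - [[0.65,-0.38,0],[0,0,0.25]]
    - [[0.65,-0.38,0],[0,0,0.25]]
    - [[0.65,-0.38,0],[0,0,0.25]]
    - [[0.65,-0.38,0],[0,0,0.25]]
  jaw: 0

```text
time_s: 0.87
position: [0.3418, -0.3335, 0.2314]
tool_rot: [[0.984, 0.18, -0.0], [0.18, -0.984, -0.0], [-0.0, 0.0, -1.0]]
ft_force: [-0.1, -1.0, -0.3]
grip_width: 0.0001
gripper_force: 0.0
```

```bash
python3 -c "
from h import *
print(env.observe()['position'],delta(W([-.002,-.162,.231]),DOWN))"
```

```text
[ 0.34176324 -0.33352435  0.23139896] ([0.567, -0.493, 0.001], [0.0, 0.0, 0.26])
```

>>> step_arm:
  targets:
    - [[0.567,-0.493,0],[0,0,0.26]]
    - [[0.567,-0.493,0],[0,0,0.26]]
    - [[0.567,-0.493,0],[0,0,0.26]]
    - [[0.567,-0.493,0],[0,0,0.26]]
    - [[0.567,-0.493,0],[0,0,0.26]]
    - [[0.567,-0.493,0],[0,0,0.26]]
    - [[0.567,-0.493,0.3],[0,0,0.26]]
    - [[0.567,-0.493,0.45],[0,0,0.26]]
    - [[0.567,-0.493,0.585],[0,0,0.26]]
    - [[0.567,-0.493,0.585],[0,0,0.26]]

```text
time_s: 1.7
position: [0.4821, -0.1593, 0.063]
tool_rot: [[1.0, -0.026, 0.001], [-0.026, -1.0, -0.001], [0.001, 0.001, -1.0]]
ft_force: [1.0, -1.4, 0.6]
grip_width: -0.0003
gripper_force: 0.0
```

```bash
python3 -c "
from h import *
s=env.observe();print(s['position'],s['ft_force'],delta(W([-.002,-.162,.056]),DOWN), delta(W([.1065,-.162,.056]),DOWN))"
```

```text
[ 0.48213166 -0.15933826  0.06296506] [ 0.95895403 -1.3544245   0.58621882] ([0.0, -0.006, 0.023], [0.001, -0.001, -0.004]) ([0.362, -0.008, 0.023], [0.001, -0.001, -0.004])
```

>>> step_arm:
  targets:
    - [[0.04,0,0],[0,0,0]]
    - [[0.08,0,0],[0,0,0]]
    - [[0.12,0,0],[0,0,0]]
    - [[0.16,0,0],[0,0,0]]
    - [[0.2,0,0],[0,0,0]]
    - [[0.24,0,0],[0,0,0]]
    - [[0.28,0,0],[0,0,0]]
    - [[0.31,0,0],[0,0,0]]
    - [[0.33,0,0],[0,0,0]]
    - [[0.345,0,0],[0,0,0]]

```text
time_s: 2.53
position: [0.5859, -0.1618, 0.0641]
tool_rot: [[1.0, -0.026, -0.001], [-0.026, -1.0, 0.0], [-0.001, -0.0, -1.0]]
ft_force: [-2.1, 0.9, 0.1]
grip_width: -0.0
gripper_force: 0.5
```

>>> step_arm:
  targets:
    - [[0.005,0,0],[0,0,0]]
    - [[0.01,0,0],[0,0,0]]
    - [[0.015,0,0],[0,0,0]]
    - [[0.015,0,0],[0,0,0]]

```text
time_s: 2.87
position: [0.5903, -0.1609, 0.0647]
tool_rot: [[1.0, -0.025, 0.0], [-0.025, -1.0, -0.0], [0.0, 0.0, -1.0]]
ft_force: [-0.4, 0.1, -1.2]
grip_width: 0.0003
gripper_force: 0.2
```

```bash
python3 - <<'E'
from h import *
s=env.observe();print(s['position'],s['ft_force'],S.T@(s['position']-O))
im,z,K,R,t=cam("top"); save("lev1.png",cv2.resize(im[110:260,180:380],(800,600),interpolation=cv2.INTER_CUBIC))
E
```

```text
[ 0.5903217  -0.16088549  0.06469273] [-0.40766763  0.06280048 -1.16074703] [ 0.10604752 -0.16302151  0.06469273]
```

View pics/lev1.png

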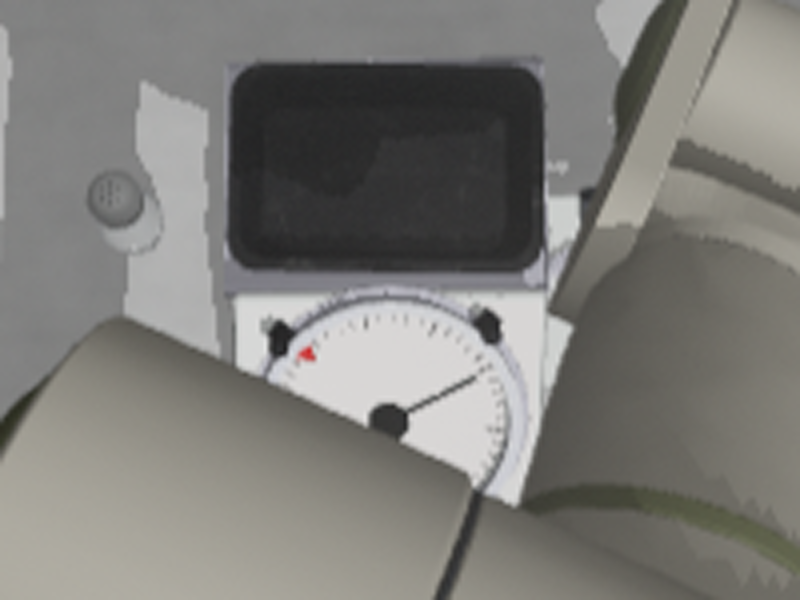

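Lever pushed and the pointer has swung to about 1 rad at (475,378). The push force is still small, so I'll push a little more to reach the stop.

>>> step_arm:
  targets:
    - [[0.007,0,0],[0,0,0]]
    - [[0.014,0,0],[0,0,0]]
    - [[0.014,0,0],[0,0,0]]

```text
time_s: 3.17
position: [0.5946, -0.1609, 0.0647]
tool_rot: [[1.0, -0.025, -0.0], [-0.025, -1.0, -0.0], [-0.0, 0.0, -1.0]]
ft_force: [-1.3, 0.5, 0.4]
grip_width: -0.0001
gripper_force: 0.6
```

>>> step_arm:
  targets:
    - [[0.007,0,0],[0,0,0]]
    - [[0.014,0,0],[0,0,0]]
    - [[0.014,0,0],[0,0,0]]

```text
time_s: 3.42
position: [0.5962, -0.1607, 0.0642]
tool_rot: [[1.0, -0.024, -0.007], [-0.024, -1.0, 0.001], [-0.008, -0.001, -1.0]]
ft_force: [-13.7, -0.9, 6.4]
grip_width: 0.0001
gripper_force: 6.3
```

Stop reached, with force up to 14 N. Backing off and rising.

>>> step_arm:
  targets:
    - [[-0.12,0,0],[0,0,0]]
    - [[-0.14,0,0],[0,0,0]]
    - [[-0.14,0,-0.2],[0,0,0]]
    - [[-0.14,0,-0.4],[0,0,0]]
    - [[-0.14,0,-0.5],[0,0,0]]
    - [[-0.14,0,-0.55],[0,0,0]]
    - [[-0.14,0,-0.55],[0,0,0]]

```text
time_s: 4.0
position: [0.5593, -0.161, 0.2383]
tool_rot: [[1.0, -0.025, 0.014], [-0.025, -1.0, -0.007], [0.014, 0.007, -1.0]]
ft_force: [0.1, -0.3, 0.2]
grip_width: -0.0
gripper_force: 0.0
```

```bash
python3 - <<'E'
from h import *
s=env.observe();print(s['position'],s['ft_force'])
im,z,K,R,t=cam("top")
hsv=cv2.cvtColor(im,cv2.COLOR_RGB2HSV).astype(int)
m=(((hsv[...,0]<8)|(hsv[...,0]>172))&(hsv[...,1]>110)&(hsv[...,2]>70)); m[:, :235]=0;m[:,360:]=0;m[:110]=0
k,l,st,ce=cv2.connectedComponentsWithStats(m.astype(np.uint8)); print(ce[1:],st[1:,4])
def onplane(u,v,p,n):
    o,d=ray(u,v,K,R,t); return o+d*((p-o)@n/(d@n))
c=np.array([.49178,.0048,.07704]); hub=onplane(277.1,215.5,c,n0)
q=S.T@(onplane(180+475/4,110+378/4,c,n0)-hub); print("ptr",np.arctan2(-q[1],q@[.866,0,.5]),np.linalg.norm(q))
# tilted pose left of dial, pre-approach above
for a,r,h in ((-1.25,.088,.09),(-1.25,.088,.019)): p=dialp(a,r,h); print(p,delta(p,TILT))
E
```

```text
[ 0.55925016 -0.16103222  0.23834871] [ 0.06040206 -0.27227022  0.18013999]
[[339.32  161.92 ]
 [256.5   198.125]] [25  8]
ptr 1.0667358892633672 0.057949277839696396
[0.46893012 0.0884649  0.16381418] ([-0.32, -0.824, 0.228], [0.006, 0.655, -0.001])
[0.50442098 0.0876595  0.10232818] ([-0.204, -0.825, 0.434], [0.006, 0.655, -0.001])
```

```bash
python3 - <<'E'
from h import *
print(delta([.45,.088,.24],TILT))
E
```

```text
([-0.381, -0.819, -0.026], [0.006, 0.655, -0.001])
```

>>> step_arm:
  targets:
    - [[-0.38,-0.82,-0.03],[0.006,0.655,0]]
    - [[-0.38,-0.82,-0.03],[0.006,0.655,0]]
    - [[-0.38,-0.82,-0.03],[0.006,0.655,0]]
    - [[-0.38,-0.82,-0.03],[0.006,0.655,0]]
    - [[-0.38,-0.82,-0.03],[0.006,0.655,0]]
    - [[-0.38,-0.82,-0.03],[0.006,0.655,0]]
    - [[-0.38,-0.82,-0.03],[0.006,0.655,0]]
    - [[-0.38,-0.82,-0.03],[0.006,0.655,0]]
    - [[-0.38,-0.82,-0.03],[0.006,0.655,0]]
    - [[-0.38,-0.82,-0.03],[0.006,0.655,0]]

```text
time_s: 4.88
position: [0.4492, 0.0885, 0.2383]
tool_rot: [[0.87, -0.024, 0.492], [-0.023, -1.0, -0.008], [0.492, -0.004, -0.871]]
ft_force: [-0.3, -0.1, 0.7]
grip_width: 0.0002
gripper_force: 0.0
```

```bash
python3 - <<'E'
from h import *
s=env.observe();print(s['position'])
for h in (.07,.019): p=dialp(-1.25,.086,h); print(p,delta(p,TILT))
E
```

```text
[0.44919061 0.08845457 0.23826817]
[0.47833849 0.08635294 0.14617886] ([-0.066, 0.006, 0.315], [-0.004, 0.012, -0.004])
[0.50383192 0.08577441 0.10201286] ([-0.065, 0.007, 0.485], [-0.004, 0.012, -0.004])
```

>>> step_arm:
  targets:
    - [[-0.065,0.007,0.1],[0,0.012,0]]
    - [[-0.065,0.007,0.2],[0,0.012,0]]
    - [[-0.065,0.007,0.3],[0,0.012,0]]
    - [[-0.065,0.007,0.36],[0,0.012,0]]
    - [[-0.065,0.007,0.41],[0,0.012,0]]
    - [[-0.065,0.007,0.44],[0,0.012,0]]
    - [[-0.065,0.007,0.46],[0,0.012,0]]
    - [[-0.065,0.007,0.475],[0,0.012,0]]
    - [[-0.065,0.007,0.485],[0,0.012,0]]
    - [[-0.065,0.007,0.485],[0,0.012,0]]

```text
time_s: 5.72
position: [0.5036, 0.0858, 0.1024]
tool_rot: [[0.865, -0.024, 0.5], [-0.023, -1.0, -0.008], [0.5, -0.004, -0.866]]
ft_force: [-0.3, 0.3, 0.8]
grip_width: 0.0001
gripper_force: 0.0
```

```bash
python3 - <<'E'
from h import *
s=env.observe();print(s['position'],s['ft_force'])
for a in np.arange(-1.25,.75,.1): print(round(a,2),delta(dialp(a,.086,.019),TILT)[0])
im,z,K,R,t=cam("side"); save("side1.png",cv2.resize(im[130:280,170:370],(800,600),interpolation=cv2.INTER_CUBIC))
E
```

```text
[0.50360788 0.08582339 0.10242439] [-0.25733018  0.28828628  0.8127323 ]
-1.25 [-0.0, 0.0, 0.002]
-1.15 [0.027, 0.01, 0.002]
-1.05 [0.052, 0.023, 0.002]
-0.95 [0.076, 0.039, 0.001]
-0.85 [0.099, 0.057, 0.001]
-0.75 [0.12, 0.076, 0.001]
-0.65 [0.138, 0.098, 0.001]
-0.55 [0.154, 0.122, 0.001]
-0.45 [0.168, 0.147, 0.001]
-0.35 [0.179, 0.173, 0.001]
-0.25 [0.188, 0.201, 0.001]
-0.15 [0.194, 0.229, 0.001]
-0.05 [0.197, 0.257, 0.001]
0.05 [0.197, 0.286, 0.001]
0.15 [0.194, 0.314, 0.001]
0.25 [0.188, 0.342, 0.001]
0.35 [0.18, 0.37, 0.0]
0.45 [0.169, 0.396, 0.0]
0.55 [0.155, 0.422, 0.0]
0.65 [0.139, 0.445, 0.0]
```

View pics/side1.png

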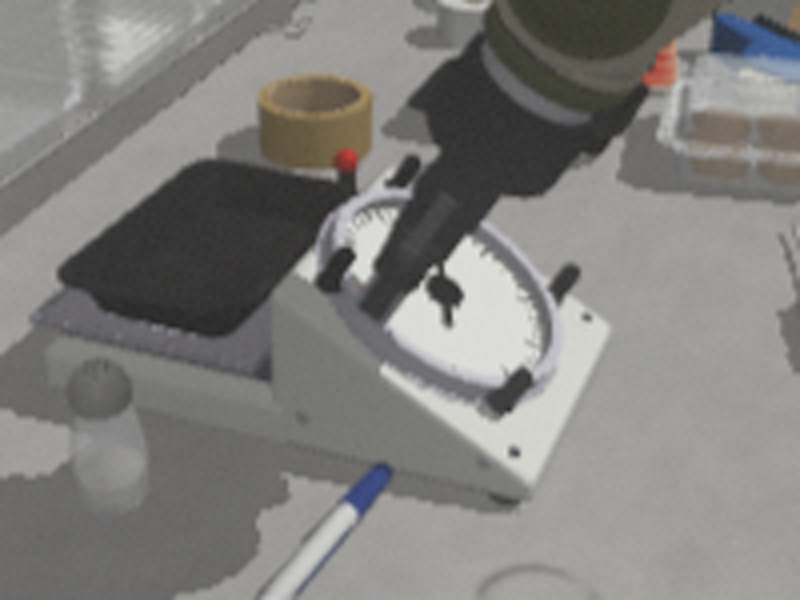

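The fingertip sits at (375,305), just behind the zero peg at (337,268), and touches nothing. Pushing along the arc.

>>> step_arm:
  targets:
    - [[0.027,0.01,0],[0,0,0]]
    - [[0.052,0.023,0],[0,0,0]]
    - [[0.076,0.039,0],[0,0,0]]
    - [[0.099,0.057,0],[0,0,0]]
    - [[0.12,0.076,0],[0,0,0]]
    - [[0.138,0.098,0],[0,0,0]]
    - [[0.154,0.122,0],[0,0,0]]
    - [[0.168,0.147,0],[0,0,0]]
    - [[0.179,0.173,0],[0,0,0]]
    - [[0.188,0.201,0],[0,0,0]]

```text
time_s: 6.6
position: [0.5514, 0.0237, 0.1308]
tool_rot: [[0.865, -0.024, 0.501], [-0.023, -1.0, -0.008], [0.501, -0.005, -0.866]]
ft_force: [-1.2, 1.9, 0.3]
grip_width: -0.0003
gripper_force: 0.8
```

>>> step_arm:
  targets:
    - [[0.006,0.028,0],[0,0,0]]
    - [[0.009,0.056,0],[0,0,0]]
    - [[0.009,0.085,0],[0,0,0]]
    - [[0.006,0.113,0],[0,0,0]]
    - [[0,0.141,0],[0,0,0]]
    - [[-0.008,0.169,0],[0,0,0]]
    - [[-0.014,0.182,0],[0,0,0]]
    - [[-0.019,0.195,0],[0,0,0]]
    - [[-0.019,0.195,0],[0,0,0]]

```text
time_s: 7.35
position: [0.5448, -0.0348, 0.1274]
tool_rot: [[0.865, -0.024, 0.501], [-0.023, -1.0, -0.009], [0.501, -0.004, -0.866]]
ft_force: [-0.1, -0.0, -0.5]
grip_width: -0.0001
gripper_force: 0.1
```

```bash
cat >> h.py <<'E'
def meas(name=None):
    im,z,K,R,t=cam("top"); hsv=cv2.cvtColor(im,cv2.COLOR_RGB2HSV).astype(int)
    if name: save(name,cv2.resize(im[110:260,180:380],(800,600),interpolation=cv2.INTER_CUBIC))
    v,u=np.mgrid[:384,:512]; c=np.array([.49178,.0048,.07704])
    def ang(U,V):
        o,d=ray(U,V,K,R,t); p=o+d*((c-o)@n0/(d@n0)); o,d=ray(277.1,215.5,K,R,t); h=o+d*((c-o)@n0/(d@n0))
        q=S.T@(p-h); return np.arctan2(-q[1],q@[.866,0,.5]),np.linalg.norm(q)
    m=((hsv[...,0]<8)|(hsv[...,0]>172))&(hsv[...,1]>90)&(np.hypot(u-277,v-213)<36)&(np.hypot(u-277,v-213)>18)
    k,l,st,ce=cv2.connectedComponentsWithStats(m.astype(np.uint8))
    for i in range(1,k): print("red",ce[i],st[i,4],ang(*ce[i]))
    # pointer: dark pixels between 25 and 48 mm, darkness-weighted
    A=np.array([[ang(a,b) for a in range(240,316)] for b in range(175,256)]); g=im[175:256,240:316].mean(2)
    sel=(A[...,1]>.022)&(A[...,1]<.048)&(abs(A[...,0]-1.07)<.4); w=np.clip(np.median(g[sel])-25-g,0,None)*sel
    print("ptr",(w*A[...,0]).sum()/max(w.sum(),1e-9),w.sum())
    s=env.observe(); print(s['time_s'],s['position'],s['ft_force'])
E
python3 - <<'E'
from h import *
meas("ring1.png")
E
```

```text
ptr 0.0 0.0
7.4 [ 0.54475292 -0.03437365  0.12744252] [ 0.23295161  0.8778008  -0.11113276]
```

View pics/ring1.png

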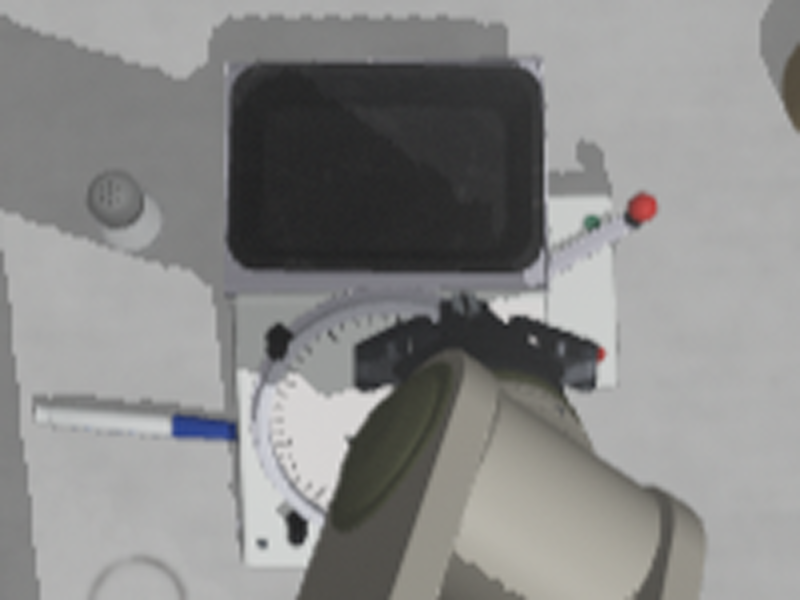

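The lever is at the green dot. The next peg is now where the zero peg stood, so the ring has turned about 1.55 rad and some 0.3 rad remain.

>>> step_arm:
  targets:
    - [[-0.007,0.013,0],[0,0,0]]
    - [[-0.014,0.026,0],[0,0,0]]
    - [[-0.022,0.038,0],[0,0,0]]
    - [[-0.03,0.049,0],[0,0,0]]
    - [[-0.037,0.057,0],[0,0,0]]
    - [[-0.042,0.063,0],[0,0,0]]
    - [[-0.042,0.063,0],[0,0,0]]

```text
time_s: 7.98
position: [0.5329, -0.0529, 0.1206]
tool_rot: [[0.866, -0.024, 0.5], [-0.023, -1.0, -0.008], [0.5, -0.004, -0.866]]
ft_force: [-0.5, -0.2, 0.9]
grip_width: 0.0003
gripper_force: 0.0
```

>>> step_arm:
  targets:
    - [[0.01,-0.03,0],[0,0,0]]
    - [[0.02,-0.03,-0.1],[0,0,0]]
    - [[0.02,-0.03,-0.2],[0,0,0]]
    - [[0.02,0.1,-0.3],[0,0,0]]
    - [[0.02,0.25,-0.35],[0,0,0]]
    - [[0.02,0.4,-0.35],[0,0,0]]
    - [[0.02,0.5,-0.35],[0,0,0]]
    - [[0.02,0.6,-0.35],[0,0,0]]
    - [[0.02,0.6,-0.35],[0,0,0]]

```text
time_s: 8.73
position: [0.4816, -0.2382, 0.2144]
tool_rot: [[0.865, -0.029, 0.501], [-0.026, -1.0, -0.014], [0.502, -0.001, -0.865]]
ft_force: [0.9, -0.2, -0.1]
grip_width: 0.0003
gripper_force: 0.0
```

```bash
python3 - <<'E'
from h import *
meas("ring2.png")
E
```

```text
red [299.66666667 200.22222222] 9 (np.float64(0.9353932164103219), np.float64(0.0653826311653696))
ptr 1.003499237755654 1143.0000000000002
8.7833 [ 0.48139409 -0.23520299  0.21388638] [ 0.42315059  0.65267677 -0.42675196]
```

View pics/ring2.png

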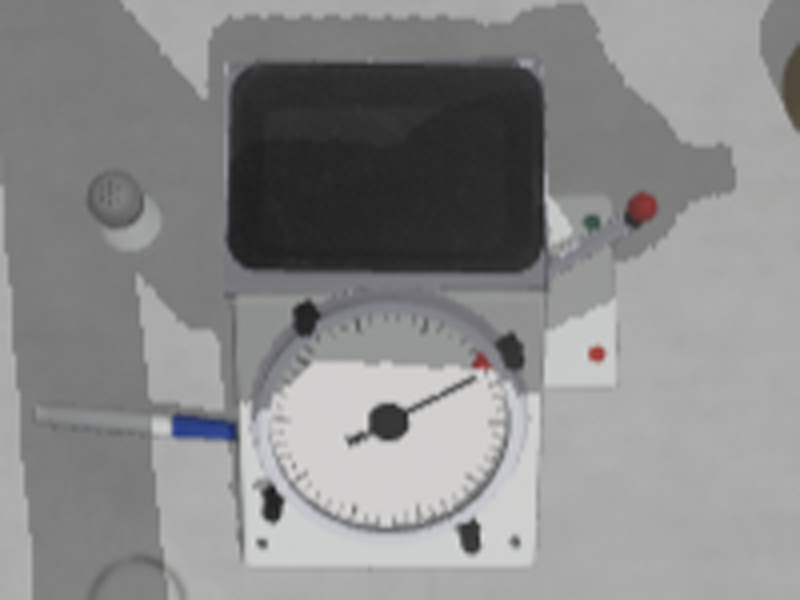

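Clear view: triangle at (480,361), pointer tip at (475,378), so about 0.1 rad is left. I'll fit the pointer line carefully and check it against the start image, where it is 0 by definition.

```bash
cat >> h.py <<'E'
def fine(im,K,R,t):
    c=np.array([.49178,.0048,.07704])
    b=cv2.resize(im[170:260,235:320],None,fx=8,fy=8,interpolation=cv2.INTER_CUBIC).astype(float)
    v,u=np.mgrid[:b.shape[0],:b.shape[1]]; U=(u+.5)/8-.5+235; V=(v+.5)/8-.5+170
    d=np.stack([(U-K[0,2])/K[0,0],(V-K[1,2])/K[1,1],np.ones_like(U)],-1)@R; o=-R.T@t
    p=o+d*(((c-o)@n0)/(d@n0))[...,None]
    q=(p-c)@S; X=q@[.866,0,.5]; Y=-q[...,1]
    g=b.max(2)
    hub=(g<70)&(np.hypot(U-277.1,V-215.5)<6); hx,hy=X[hub].mean(),Y[hub].mean()
    X=X-hx;Y=Y-hy; r=np.hypot(X,Y); a=np.arctan2(Y,X)
    m=(g<95)&(r>.016)&(r<.054)
    k,l,s,_=cv2.connectedComponentsWithStats(m.astype(np.uint8)); i=[j for j in range(1,k) if r[l==j].max()>.045]
    for j in i: mm=l==j; print("ptr",a[mm].mean().round(4),mm.sum(), "outer",a[mm&(r>.04)].mean().round(4),"rmax",r[mm].max().round(4))
    red=(b[...,0]-np.maximum(b[...,1],b[...,2])); m=(red>40)&(r<.085); w=red*m
    print("tri",((w*a).sum()/w.sum()).round(4),m.sum(),"r",r[m].min().round(4),r[m].max().round(4),"hubxy",hx,hy)
E
python3 - <<'E'
from h import *
im,z,K,R,t=cam("top"); fine(im,K,R,t)
fine(cv2.cvtColor(cv2.imread("pics/top0.png"),cv2.COLOR_BGR2RGB),K,R,t)
E
```

```text
ptr 1.0634 19 outer 1.0634 rmax 0.0534
ptr 1.0607 22 outer 1.0607 rmax 0.048
tri 0.9576 725 r 0.0603 0.0693 hubxy -0.004918400383017756 -0.0005094139387939099
ptr 0.001 1291 outer 0.0052 rmax 0.0539
tri -0.8264 831 r 0.0595 0.0698 hubxy -0.005394100132555811 -0.000583043039450812
```

```bash
python3 - <<'E'
from h import *
q=S.T@(np.array([.5329,-.0529,.1206])-dialp(0,0,0)); print("end a",np.arctan2(-q[1],q@[.866,0,.5]),np.linalg.norm([q[1],q@[.866,0,.5]]),q@[-.5,0,.866])
print(env.observe()['position'])
for a,h in ((.45,.124),(.45,.05),(.45,.019),(.6,.019),(.7,.019),(.75,.019),(.8,.019),(.82,.019)): print(a,h,delta(dialp(a,.086,h),TILT))
E
```

```text
end a 0.7197370827400712 0.08550921916493832 0.018992251947166576
[ 0.48132143 -0.23308643  0.21367591]
0.45 0.124 ([0.022, -0.668, -0.001], [-0.003, 0.0, -0.007])
0.45 0.05 ([0.022, -0.667, 0.246], [-0.003, 0.0, -0.007])
0.45 0.019 ([0.022, -0.667, 0.349], [-0.003, 0.0, -0.007])
0.6 0.019 ([0.001, -0.63, 0.349], [-0.003, 0.0, -0.007])
0.7 0.019 ([-0.016, -0.607, 0.349], [-0.003, 0.0, -0.007])
0.75 0.019 ([-0.026, -0.596, 0.349], [-0.003, 0.0, -0.007])
0.8 0.019 ([-0.036, -0.586, 0.349], [-0.003, 0.0, -0.007])
0.82 0.019 ([-0.04, -0.582, 0.349], [-0.003, 0.0, -0.007])
```

>>> step_arm:
  targets:
    - [[0.022,-0.3,0],[0,0,0]]
    - [[0.022,-0.667,0],[0,0,0]]
    - [[0.022,-0.667,0],[0,0,0]]
    - [[0.022,-0.667,0],[0,0,0]]
    - [[0.022,-0.667,0],[0,0,0]]
    - [[0.022,-0.667,0.1],[0,0,0]]
    - [[0.022,-0.667,0.2],[0,0,0]]
    - [[0.022,-0.667,0.28],[0,0,0]]
    - [[0.022,-0.667,0.33],[0,0,0]]
    - [[0.022,-0.667,0.349],[0,0,0]]

```text
time_s: 9.67
position: [0.5441, -0.0311, 0.1256]
tool_rot: [[0.867, -0.021, 0.498], [-0.021, -1.0, -0.006], [0.498, -0.005, -0.867]]
ft_force: [0.6, 0.7, 0.2]
grip_width: 0.0005
gripper_force: 0.0
```

```bash
python3 - <<'E'
from h import *
s=env.observe();print(s['position'],s['ft_force'])
for a in (.6,.7,.75,.78,.8,.82): print(a,delta(dialp(a,.0855,.019),TILT))
E
```

```text
[ 0.54412497 -0.03106141  0.12555718] [0.59183633 0.743156   0.15457297]
0.6 ([-0.018, 0.047, -0.004], [-0.007, 0.003, -0.002])
0.7 ([-0.035, 0.069, -0.004], [-0.007, 0.003, -0.002])
0.75 ([-0.045, 0.08, -0.004], [-0.007, 0.003, -0.002])
0.78 ([-0.051, 0.086, -0.004], [-0.007, 0.003, -0.002])
0.8 ([-0.055, 0.09, -0.004], [-0.007, 0.003, -0.002])
0.82 ([-0.059, 0.094, -0.004], [-0.007, 0.003, -0.002])
```

>>> step_arm:
  targets:
    - [[-0.01,0.02,0],[0,0,0]]
    - [[-0.021,0.038,0],[0,0,0]]
    - [[-0.03,0.05,0],[0,0,0]]
    - [[-0.038,0.06,0],[0,0,0]]
    - [[-0.038,0.06,0],[0,0,0]]
    - [[-0.038,0.06,0],[0,0,0]]

```text
time_s: 10.17
position: [0.534, -0.0503, 0.1221]
tool_rot: [[0.865, -0.024, 0.501], [-0.023, -1.0, -0.008], [0.501, -0.004, -0.866]]
ft_force: [-0.6, -0.3, 0.2]
grip_width: 0.0002
gripper_force: 0.0
```

```bash
python3 - <<'E'
from h import *
s=env.observe();print(s['position'],s['ft_force'])
for a in (.7,.75,.78,.8,.82): print(a,delta(dialp(a,.0855,.019),TILT))
E
```

```text
[ 0.53400868 -0.05031628  0.12209777] [-0.59467946 -0.27588711  0.18449484]
0.7 ([-0.002, 0.004, 0.003], [-0.004, -0.001, -0.004])
0.75 ([-0.011, 0.015, 0.002], [-0.004, -0.001, -0.004])
0.78 ([-0.017, 0.021, 0.002], [-0.004, -0.001, -0.004])
0.8 ([-0.021, 0.025, 0.002], [-0.004, -0.001, -0.004])
0.82 ([-0.025, 0.029, 0.002], [-0.004, -0.001, -0.004])
```

>>> step_arm:
  targets:
    - [[-0.004,0.008,0],[0,0,0]]
    - [[-0.009,0.013,0],[0,0,0]]
    - [[-0.014,0.018,0],[0,0,0]]
    - [[-0.019,0.023,0],[0,0,0]]
    - [[-0.024,0.028,0],[0,0,0]]
    - [[-0.024,0.028,0],[0,0,0]]
    - [[-0.024,0.028,0],[0,0,0]]

```text
time_s: 10.75
position: [0.5276, -0.0589, 0.118]
tool_rot: [[0.866, -0.024, 0.5], [-0.023, -1.0, -0.008], [0.5, -0.004, -0.866]]
ft_force: [0.2, -0.1, 0.2]
grip_width: -0.0003
gripper_force: 0.0
```

>>> step_arm:
  targets:
    - [[0.015,-0.025,0],[0,0,0]]
    - [[0.02,-0.03,-0.1],[0,0,0]]
    - [[0.02,-0.03,-0.2],[0,0,0]]
    - [[0.02,0.1,-0.3],[0,0,0]]
    - [[0.02,0.25,-0.35],[0,0,0]]
    - [[0.02,0.4,-0.35],[0,0,0]]
    - [[0.02,0.5,-0.35],[0,0,0]]
    - [[0.02,0.6,-0.35],[0,0,0]]
    - [[0.02,0.6,-0.35],[0,0,0]]
    - [[0.02,0.6,-0.35],[0,0,0]]

```text
time_s: 11.58
position: [0.4758, -0.2396, 0.2108]
tool_rot: [[0.866, -0.026, 0.5], [-0.025, -1.0, -0.009], [0.5, -0.005, -0.866]]
ft_force: [0.4, -0.0, 0.7]
grip_width: -0.0001
gripper_force: 0.0
```

```bash
python3 - <<'E'
from h import *
im,z,K,R,t=cam("top"); fine(im,K,R,t)
save("ring3.png",cv2.resize(im[110:260,180:380],(800,600),interpolation=cv2.INTER_CUBIC))
E
```

```text
ptr 1.0622 23 outer 1.0622 rmax 0.0534
ptr 1.0608 23 outer 1.0608 rmax 0.0481
tri 1.066 885 r 0.0595 0.0702 hubxy -0.004923122139967776 -0.0005262800294555777
```

View pics/ring3.png

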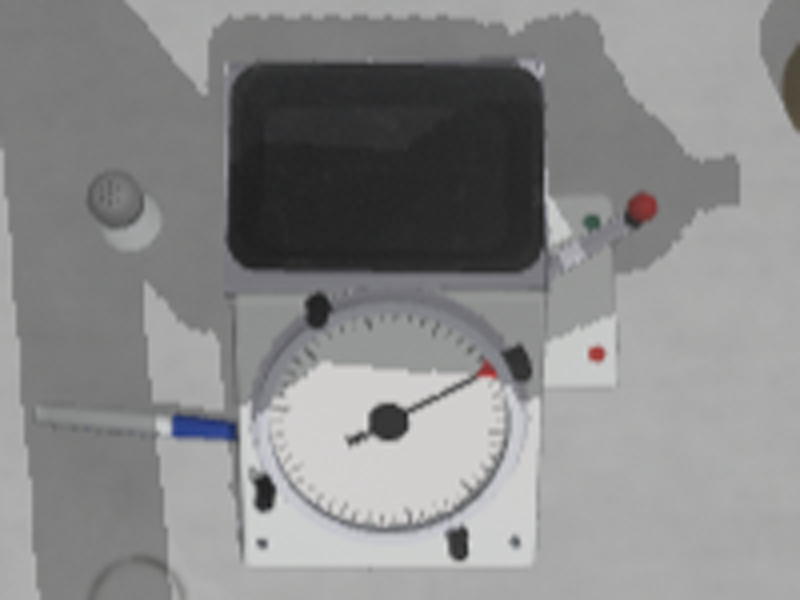

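The triangle at (487,370) sits right at the pointer's tip, 1.066 against 1.062 rad. Tray, shaker, marker and lever are all in place.

>>> step_arm:
  targets:
    - [[0,0,0],[0,0,0]]
    - [[0,0,0],[0,0,0]]
    - [[0,0,0],[0,0,0]]
    - [[0,0,0],[0,0,0]]

```text
time_s: 11.97
position: [0.4763, -0.2371, 0.2113]
tool_rot: [[0.866, -0.022, 0.5], [-0.022, -1.0, -0.007], [0.5, -0.004, -0.866]]
ft_force: [0.0, 0.5, -0.0]
grip_width: 0.0002
gripper_force: 0.0
```

```bash
python3 -c "
from rig import close_job
print(close_job())"
```

```text
the job is handed in; nothing more can be done
None
```

The job is handed in, with no verdict returned: the lock lever is at its free stop, and the red zero triangle is within about 0.004 rad (under 1 mm) of the pointer's tip by the last camera reading, with the tray, shaker and marker showing no visible shift in the final picture.

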